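# Turn over the battery packs and cull the red-stickered one

### The job

Two look-alike battery packs stand on the control-room desk; each has a coloured sticker hidden on its underside, one red (worn out) and one green (good). First lay both packs down on their sides on the desk so the stickers can be read; then lay the red-stickered pack flat on the floor of the yellow tray and leave the green one lying on the desk where you turned it over. Do not disturb the two-way radio standing nearby.

Things in the scene. Friction and masses are not known exactly. Their poses are not given: they have to be found in the camera images.
- pack_red: Battery pack, 0.15-0.3 kg, RED sticker 28 x 46 mm on its underside (own -z end). Dark grey box 32 (own x) x 50 (own y) x 95 mm tall (own z, up at the start); own x starts pointing away from the robot, within 20 deg; origin at the box's CENTRE. Pale labels on the broad faces. Tipped towards the robot, its underside faces away from it, to the room camera. Pivots about its lower edge; gripped lightly on the narrow faces (50 mm apart), it also turns between the fingers.
- pack_green: Battery pack, GREEN sticker on its underside, otherwise like the red one. Dark grey box 32 (own x) x 50 (own y) x 95 mm tall (own z, up at the start); own x starts pointing away from the robot, within 20 deg; origin at the box's CENTRE. The two stand side by side in either order, 170 mm or more apart, with 130 mm of free desk on the robot's side.
- tray: Yellow open tray fixed to the desk, left or right of the packs: 188 (own x) x 158 mm (own y) outside, walls 4 mm thick, 30 mm high, inner floor about 4 mm above the desk. Origin at the centre of its underside; own x roughly away from the robot. A grey control pad sits on the opposite side.
- radio: Black two-way radio standing upright beyond the packs, 34 x 56 mm and 110 mm tall with a stub aerial to 154 mm; loose, to be left alone. Origin at the centre of its underside, own z up.
Things that resemble listed ones, but are neither listed nor needed, are in the scene too. Several things look just like the tray: the one meant starts farthest to the robot's left.

How it is judged:
By the outcome, as a careful person would: the job done as asked, in the order asked, and still so for the second after the job is handed in, with the robot touching nothing.
It also fails if it takes over 66 s, if anything falls off the work surface, if the arm or the gripper's body presses on something with over 40 N, if the wrist force passes 120 N, or if a joint passes its speed limit or range.

### The arm

A 6-joint arm with a two-finger parallel gripper is mounted at the origin on the work surface. World frame = base frame: x ahead of the robot, y to its left, z up, the work surface at z = 0. Lengths are in mm, angles in rad, forces in N, time in s.
With the tool pointing down it reaches from about 300 to 750 mm from the base axis. Payload 8.5 kg.
Tool frame: the origin (TCP) lies between the finger pads; the fingertips stand 14 mm ahead of it and the grasp point (between the pads) lies 5 mm behind it (robot.tips_ahead is the distance from the TCP to the fingertips, in mm); x points along the fingers, y is the direction in which the jaws open and shut, and the axes are right-handed (so a half turn about x gives the same grasp; the last joint's range is limited). The gripper opens to 88 mm and grips with 3 to 60 N. Pads are 18 mm wide; open, the fingers measure 123 mm over their backs; the gripper's body (75 mm by 187 mm) begins 45 mm behind the grasp point.
Start: joints at [0.949, 0.381, 1.297, -0, 1.464, -0.215], TCP at [217.61, 505.101, 252.748] pointing down, gripper open.
Joint ranges: [-3.11, 3.11], [-0.89, 2.33], [0.22, 2.48], [-1.42, 4.56], [0.17, 2.85], [-2.88, 2.88]. Speed limits (rad/s): [2.39, 2.39, 3.14, 3.14, 3.14, 3.14].

### API

Orientations are given as a rotation vector (axis times angle).
In Python, from plant import robot, cams, workorder gives the robot as it stands.
- The arm moves only by the shell command python3 -m crank 'ROWS' [FORCE]. ROWS is text: rows parted by semicolons, each of 7 numbers parted by spaces: the shift along the tool's x, y, z in units of 40 mm (1.0 is 40 mm), then the turn, a rotation vector about the tool's x, y, z in rad, then the opening, from 0 (shut) to 1 (fully open). A call has 1 to 8 rows; each row is the pose to reach, as a shift and turn from the pose commanded when the call began, along the tool's axes at that moment; what a row does not reach only later rows make up. A row lasts 1/10 s, in which the tool goes at most 50 mm and 8.59 degrees, less where a joint would pass 70% of its speed; a pose out of reach is approached as far as the arm can. A call with a gripper value outside its range is refused whole. The fingers move at their own pace and stop on an object; FORCE is the grip in N (left out, the last holds). Time passes only in rows, so rows that repeat a pose let the fingers close. It gives the time, the measured TCP pose, the force and the opening at its end, in the units of the state.
- robot.state(): the state, without advancing time (a new reading comes with each control period).
- cams.camera(name): name is "scene" or "top"; returns a dict with "color" (384x512x3 uint8, blue, green, red), "fx", "fy", "cx", "cy" (pixels), "view" (4x4, takes a point from world to camera coordinates). Camera axes: x right, y down, z forward; pixel columns grow to the right and rows downward; lengths in mm; the calibration is good to about 2 mm. A picture is of the moment at which its call begins. There is no depth.
- workorder.sign_off(): hands the job in, once; it reports no verdict.
Trained networks look in the newest picture that a camera, given by its name, has taken for a name from the list of things; names that differ only in an ending like _2 or _b are one class to them, and where a whole thing is asked for, a point or a joint stands for the part that bears it (a point fixed in the world has none). Each returns a list of dicts, best first, with "p" (0 to 1); they miss things now and then, are a little off and sometimes report something else, mostly with a low value. They report only what shows in the picture. A call takes as long as a camera call. They do not tell look-alikes from the thing itself.
- cams.spot_in(query, camera): "xyz" ([x, y, z] in mm, in the coordinates of the camera as it stood for that picture, good to about 4 mm: the middle of the surface that is visible of it).
- cams.trace(query, camera): "mask" (384x512 bool, what is visible of it).
- cams.landmark_of(query, camera): "xyz" ([x, y, z] in mm, in the coordinates of the camera as it stood for that picture, good to about 4 mm: a listed point, or the origin of a listed thing).
The state is a dict: "time_s": time; "joint_pos": joint angles; "qd": joint speeds; "joint_efforts": joint torques, N m; "position": TCP position; "tool_rot": TCP orientation; "contact_force": force on the tool from outside, world axes, zero at the start; "wrist_torque": the same for the moment, N m; "opening": opening from 0.0 (shut) to 1.0 (fully open).
Only numpy, scipy, OpenCV 4.12 (cv2) and the standard library are available. Lean on these libraries where they do the work, as an engineer would, in place of code of your own. Each camera call takes 0.05 s, during which the arm holds its last target.

## Working session

There is one attempt and no reset: what is moved stays moved. The work goes in short steps, Python scripts to look and compute and a shell command to move; the robot and the scene stay as the last step left them, time stands still between calls to the robot, and variables do not carry over. Pictures are saved under pics/ and viewed, and the job is handed in when it is done.

```bash
ls; mkdir -p pics
python3 - <<'E'
from plant import robot,cams,workorder
import cv2,numpy as np
print(robot.state())
for n in("scene","top"):
    c=cams.camera(n); cv2.imwrite(f"pics/{n}0.png",c["color"])
    V=np.array(c["view"]); print(n,c["fx"],c["cx"],c["cy"],V.round(3).tolist())
    for q in("pack_red","pack_green","tray","radio"):
        for f in("spot_in","landmark_of"):
            for d in getattr(cams,f)(q,n):
                p=np.linalg.inv(V)@np.r_[d["xyz"],1]; print(n,q,f,round(d["p"],2),p[:3].round(0))
E
```

```text
pics
{'time_s': 0.0, 'joint_pos': array([ 9.48712837e-01,  3.81161926e-01,  1.29820529e+00, -1.19976301e-06,
        1.46358442e+00, -2.15288643e-01]), 'qd': array([ 2.14615524e-04, -2.16168957e-03, -1.75448198e-05,  1.32506005e-03,
        7.44626413e-04,  4.07118291e-04]), 'joint_efforts': array([-4.23900701e-04, -4.37940252e+01, -2.24557990e+01,  7.12842867e-02,
        3.52532475e-02, -9.40493192e-05]), 'position': array([217.4690027 , 504.91583735, 252.17475799]), 'tool_rot': array([ 0.31813991,  1.54769329, -0.32010219]), 'contact_force': array([-0.00881633,  0.51682365, -0.14884198]), 'wrist_torque': array([ 0.00774714, -0.00574179,  0.03737998]), 'opening': 1.0024845041471013}
scene 499.0418425540055 248.53033176197812 194.76163097701524 [[0.816, 0.578, -0.016, -354.59], [0.465, -0.672, -0.576, -196.412], [-0.343, 0.462, -0.817, 1734.237], [0.0, 0.0, 0.0, 1.0]]
scene pack_red spot_in 0.71 [541.  69.  78.]
scene pack_red landmark_of 0.88 [535.  91.  47.]
scene pack_green spot_in 0.59 [ 525. -134.   72.]
scene pack_green landmark_of 0.56 [ 517. -126.   46.]
scene tray spot_in 0
[... 203 characters left out ...]
dio landmark_of 0.6 [490. 381.  -0.]
top 349.4737978691127 255.02257994527577 199.21330714400344 [[-0.123, -0.992, -0.002, 36.469], [-0.966, 0.12, -0.231, 465.74], [0.23, -0.027, -0.973, 998.341], [0.0, 0.0, 0.0, 1.0]]
top pack_red spot_in 0.68 [519.  91.  87.]
top pack_red landmark_of 0.79 [531.  94.  45.]
top pack_green spot_in 0.72 [ 510. -123.   94.]
top pack_green landmark_of 0.64 [ 520. -121.   46.]
top tray spot_in 0.85 [491. 384.   3.]
top tray spot_in 0.76 [193. 287.   4.]
top tray landmark_of 0.73 [200. 286.   3.]
top tray landmark_of 0.65 [493. 381.   0.]
top radio spot_in 0.71 [699.  44.  99.]
top radio landmark_of 0.91 [711.  45.  -0.]
top radio landmark_of 0.33 [529.  94.  45.]
```

View pics/scene0.png

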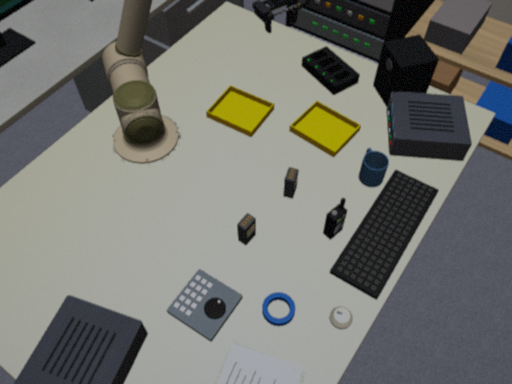

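View pics/top0.png

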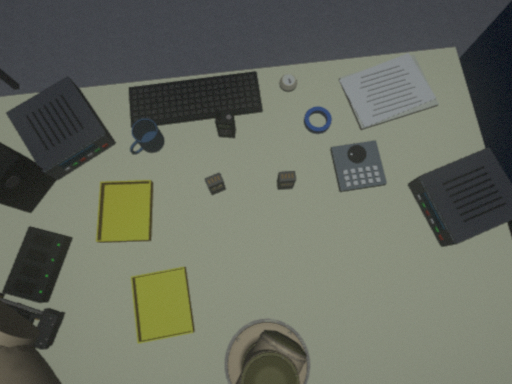

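The scene view has the packs at about px (291,182) and (246,228) and the radio at (336,218). There are two yellow trays. The one at (325,128), about world y=383, is the farthest left, so it's the target. Next I'll fit yaws with masks.

```bash
cat > h.py <<'E'
from plant import robot,cams,workorder
import cv2,numpy as np
from scipy.optimize import minimize
from scipy.spatial.transform import Rotation as R
def proj(c,P):
    V=np.array(c["view"]);q=np.c_[P,np.ones(len(P))]@V.T
    return np.c_[c["fx"]*q[:,0]/q[:,2]+c["cx"],c["fy"]*q[:,1]/q[:,2]+c["cy"]]
def box(x,y,yaw,s,z0):
    g=np.array([[a,b,d] for a in(-.5,.5) for b in(-.5,.5) for d in(0,1)])*s
    g=g@R.from_euler('z',yaw).as_matrix().T
    return g+[x,y,z0]
def sil(c,P,K=8):
    h=cv2.convexHull((proj(c,P)*K).astype(np.float32)).astype(np.int32)
    return h
def fit(views,x,y,s,z0=0,yaw0=(-.3,0,.3)):
    best=None
    def cost(p):
        t=0
        for c,m in views:
            im=np.zeros((384*4,512*4),np.uint8); 
            cv2.fillConvexPoly(im,sil(c,box(x+p[0]*10,y+p[1]*10,p[2]*.3,s,z0),4),1)
            M=m4[id(m)]
            t+=1-(im&M).sum()/(im|M).sum()
        return t
    m4={id(m):cv2.resize(m.astype(np.float32),None,fx=4,fy=4,interpolation=cv2.INTER_LINEAR).__gt__(.5).astype(np.uint8) for _,m in views}
    for w in yaw0:
        S=np.array([[0,0,w/.3],[1,0,w/.3],[0,1,w/.3],[0,0,w/.3+.6]])
        r=minimize(cost,[0,0,w/.3],method='Nelder-Mead',options=dict(maxfev=90,initial_simplex=S))
        if best is None or r.fun<best.fun:best=r
    p=best.x; return x+p[0]*10,y+p[1]*10,p[2]*.3,best.fun
def axes():
    s=robot.state(); M=R.from_rotvec(s["tool_rot"]).as_matrix(); return s,M
E
python3 - <<'E'
from h import *
C={n:cams.camera(n) for n in("scene","top")}
def masks(q):
    return [(n,d["p"],d["mask"]) for n in C for d in cams.trace(q,n)]
def near(ms,P):
    out={}
    for n,p,m in ms:
        ctr=np.argwhere(m)[:,::-1].mean(0); e=np.linalg.norm(ctr-proj(C[n],np.array([P]))[0])
        if e<15 and n not in out: out[n]=(C[n],m); print(n,p,m.sum(),round(e,1))
    return list(out.values())
ms=masks("pack_red")+masks("pack_green")
for P in([533,93,47],[518,-123,47]):
    v=near(ms,P); print(fit(v,P[0],P[1],[32,50,95])); 
    for a in v: print(' single',fit([a],P[0],P[1],[32,50,95]))
v=near(masks("tray"),[492,383,10]); print(fit(v,492,383,[188,158,30]))
s,M=axes(); print(M.round(3))
im=C["top"]["color"]; cv2.imwrite("pics/topz.png",cv2.resize(im[155:205,190:310],None,fx=6,fy=6,interpolation=cv2.INTER_CUBIC))
E
```

```text
scene 0.55 365 1.0
top 0.55 285 0.4
(np.float64(532.3057332858094), np.float64(91.40020254437734), np.float64(0.29131997328323805), np.float64(0.22910261309458824))
 single (np.float64(533.1934995391059), np.float64(90.89214148315746), np.float64(0.31456739470137823), np.float64(0.06425309849967387))
 single (np.float64(529.8035193758574), np.float64(90.35864626200275), np.float64(0.23517939814814812), np.float64(0.12689285029710562))
scene 0.82 478 1.1
top 0.55 315 0.8
(np.float64(516.5314771057962), np.float64(-124.98199525476878), np.float64(-0.02961885827843482), np.float64(0.20051679675236278))
 single (np.float64(517.9067826913177), np.float64(-125.34480377755831), np.float64(0.015332426915612669), np.float64(0.045327931121803))
 single (np.float64(513.5973508230453), np.float64(-125.06297153635117), np.float64(-0.054726080246913555), np.float64(0.08836871711123206))
scene 0.9 2260 1.4
top 0.78 3327 1.1
(np.float64(487.43565629479815), np.float64(379.6556858260742), np.float64(-0.09289625379603206), np.float64(0.0504589870192621))
[[ 0.     0.396  0.918]
 [-0.     0.918 -0.396]
 [-1.    -0.     0.   ]]
```

View pics/topz.png

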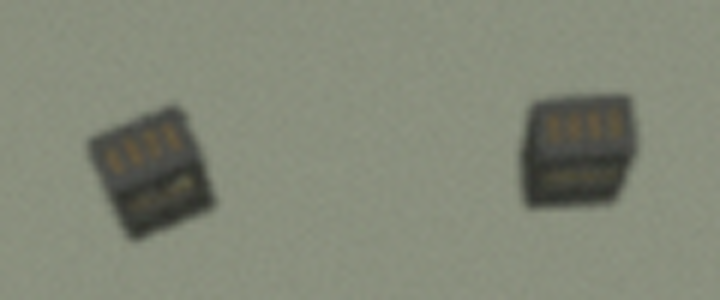

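```bash
cat >> h.py <<'E'
def Rt(yaw,phi=0):
    c,s=np.cos(yaw),np.sin(yaw)
    M=np.array([[0,-s,c],[0,c,s],[-1,0,0]]).astype(float)
    return M@R.from_rotvec([0,-phi,0]).as_matrix()  # +phi: fingers point away from robot
def to(pos,yaw,phi=0):
    s,M=axes()
    d=M.T@(np.array(pos)-s["position"])/40
    r=R.from_matrix(M.T@Rt(yaw,phi)).as_rotvec()
    print(np.r_[d,r].round(3).tolist())
def arc(x,y,yaw,gx=7,gz=78,ths=(),phi=0):
    e=np.array([np.cos(yaw),np.sin(yaw)])
    for t in ths:
        t=np.radians(t);u=-16+(16+gx)*np.cos(t)-gz*np.sin(t);z=(16+gx)*np.sin(t)+gz*np.cos(t)
        to([x+e[0]*u,y+e[1]*u,z-5],yaw,phi)
E
python3 -c "
from h import *
to([532+7*.96,91.5+7*.276,160],.28)"
```

```text
[2.319, -6.275, 11.445, -0.687, 0.0, 0.0]
```

```bash
python3 -m crank '1.5 -6.275 11.445 -0.687 0 0 1; 1.5 -6.275 11.445 -0.687 0 0 1; 1.5 -6.275 11.445 -0.687 0 0 1; 1.5 -6.275 11.445 -0.687 0 0 1; 1.5 -6.275 11.445 -0.687 0 0 1; 1.5 -6.275 11.445 -0.687 0 0 1; 1.5 -6.275 11.445 -0.687 0 0 1; 1.5 -6.275 11.445 -0.687 0 0 1' 4; python3 -c "
from h import *
to([532+7*.96,91.5+7*.276,150],.28)"
```

```text
time_s: 2.1
position: [445.7, 213.2, 210.4]
tool_rot: [-0.22, 1.559, 0.22]
contact_force: [0.6, -0.1, 0.5]
opening: 1.001
[1.511, -3.52, 1.407, 0.0, 0.001, -0.0]
```

```bash
python3 -m crank '1.51 -3.52 1.407 0 0 0 1;1.51 -3.52 1.407 0 0 0 1;1.51 -3.52 1.407 0 0 0 1;1.51 -3.52 1.407 0 0 0 1;1.51 -3.52 1.407 0 0 0 1;1.51 -3.52 1.407 0 0 0 1'; python3 -c "
from h import *
to([532+7*.96,91.5+7*.276,73],.28)
c=cams.camera('scene')
cv2.imwrite('pics/s1.png',cv2.resize(c['color'][130:250,200:380],None,fx=4,fy=4))
c=cams.camera('top')
cv2.imwrite('pics/t1.png',cv2.resize(c['color'][110:230,140:310],None,fx=4,fy=4))
"
```

```text
time_s: 2.7
position: [537.2, 96.1, 150.5]
tool_rot: [-0.22, 1.559, 0.221]
contact_force: [-0.6, 0.2, -0.5]
opening: 0.999
[1.938, -0.075, 0.018, 0.001, 0.0, -0.0]
```

View pics/s1.png

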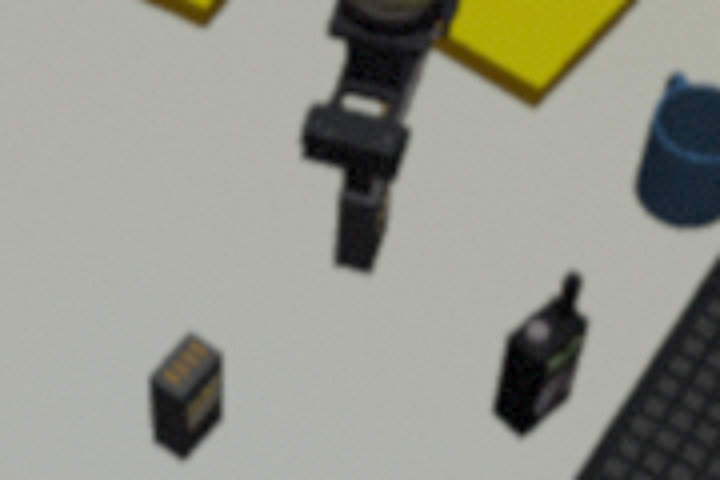

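View pics/t1.png

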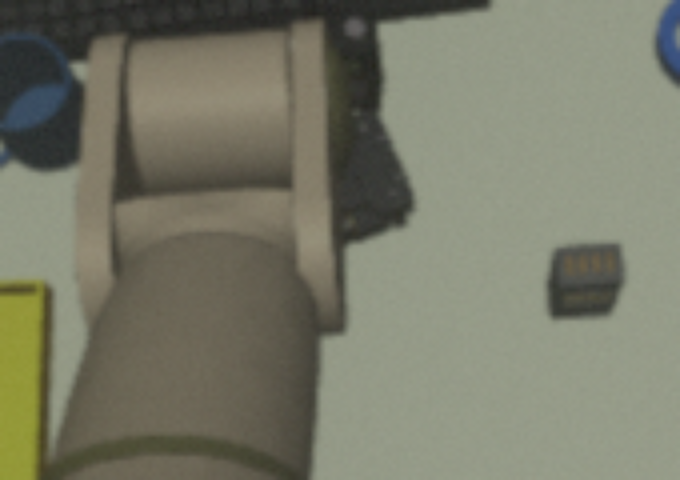

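Both views look as expected: the gripper is above the first pack, which it hides, and the radio at (540,360) in the scene crop is clear. Now descending and gripping lightly.

```bash
python3 -m crank '0.8 -0.075 0.018 0 0 0 1;1.6 -0.075 0.018 0 0 0 1;1.94 -0.075 0.018 0 0 0 1;1.94 -0.075 0.018 0 0 0 1;1.94 -0.075 0.018 0 0 0 0.3;1.94 -0.075 0.018 0 0 0 0.3;1.94 -0.075 0.018 0 0 0 0.3;1.94 -0.075 0.018 0 0 0 0.3' 4; python3 -m crank '0 0 0 0 0 0 0.3;0 0 0 0 0 0 0.3'
```

```text
time_s: 3.6
position: [539.5, 92.6, 73.1]
tool_rot: [-0.22, 1.558, 0.22]
contact_force: [0.1, -0.4, 0.6]
opening: 0.661
time_s: 3.8
position: [539.4, 92.5, 72.7]
tool_rot: [-0.22, 1.559, 0.22]
contact_force: [-0.0, 0.6, 2.6]
opening: 0.564
```

```bash
python3 -c "
from h import *
arc(532,91.5,.28,ths=(0,6,12,18,24,30,36,42,48,54,60,66,72,78,84,88))"
```

```text
[-0.007, 0.026, -0.01, 0.0, 0.001, 0.0]
[-0.056, 0.026, -0.217, 0.0, 0.001, 0.0]
[-0.084, 0.026, -0.428, 0.0, 0.001, 0.0]
[-0.089, 0.026, -0.64, 0.0, 0.001, 0.0]
[-0.072, 0.026, -0.852, 0.0, 0.001, 0.0]
[-0.033, 0.026, -1.062, 0.0, 0.001, 0.0]
[0.027, 0.026, -1.266, 0.0, 0.001, 0.0]
[0.109, 0.026, -1.462, 0.0, 0.001, 0.0]
[0.21, 0.026, -1.649, 0.0, 0.001, 0.0]
[0.331, 0.026, -1.824, 0.0, 0.001, 0.0]
[0.469, 0.026, -1.986, 0.0, 0.001, 0.0]
[0.624, 0.026, -2.132, 0.0, 0.001, 0.0]
[0.793, 0.026, -2.262, 0.0, 0.001, 0.0]
[0.974, 0.026, -2.373, 0.0, 0.001, 0.0]
[1.166, 0.026, -2.464, 0.0, 0.001, 0.0]
[1.299, 0.026, -2.514, 0.0, 0.001, 0.0]
```

```bash
python3 -m crank '-0.056 0 -0.217 0 0 0 0.3;-0.084 0 -0.428 0 0 0 0.3;-0.089 0 -0.64 0 0 0 0.3;-0.072 0 -0.852 0 0 0 0.3;-0.033 0 -1.062 0 0 0 0.3;0.027 0 -1.266 0 0 0 0.3;0.109 0 -1.462 0 0 0 0.3;0.109 0 -1.462 0 0 0 0.3'; python3 -c "
from h import *
c=cams.camera('scene')
cv2.imwrite('pics/s2.png',cv2.resize(c['color'][130:230,220:350],None,fx=6,fy=6))
arc(532,91.5,.28,ths=(42,48,54,60,66,72,78,84,88))"
```

```text
time_s: 4.6
position: [481.7, 76.1, 67.5]
tool_rot: [-0.219, 1.562, 0.22]
contact_force: [-0.3, 0.3, -3.1]
opening: 0.568
[-0.015, 0.024, 0.02, -0.0, -0.001, -0.0]
[0.087, 0.024, -0.167, -0.0, -0.001, -0.0]
[0.208, 0.024, -0.342, -0.0, -0.001, -0.0]
[0.346, 0.024, -0.504, -0.0, -0.001, -0.0]
[0.501, 0.024, -0.65, -0.0, -0.001, -0.0]
[0.67, 0.024, -0.779, -0.0, -0.001, -0.0]
[0.852, 0.024, -0.89, -0.0, -0.001, -0.0]
[1.044, 0.024, -0.981, -0.0, -0.001, -0.0]
[1.177, 0.024, -1.03, -0.0, -0.001, -0.0]
```

View pics/s2.png

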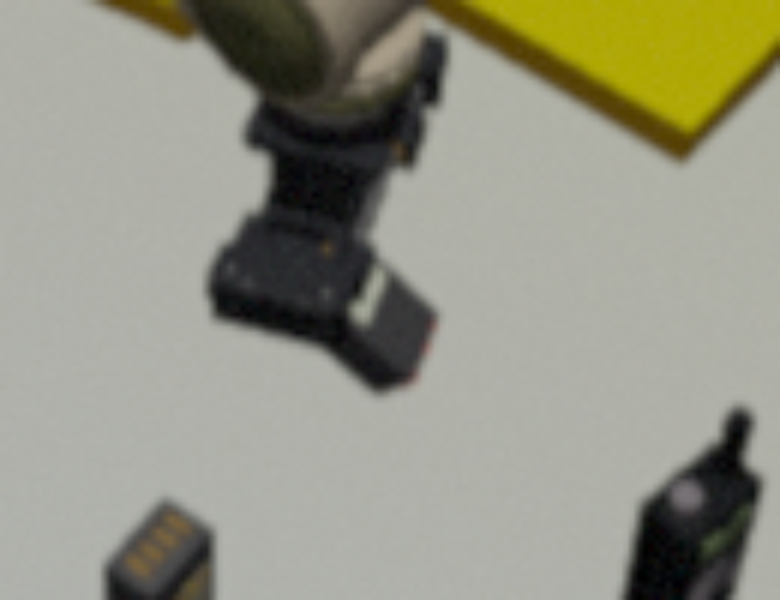

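It is tipping as planned. The pack is at about 45° at (380,330) in the crop, with a red edge showing on its underside. Continuing the arc.

```bash
python3 -m crank '0.087 0 -0.167 0 0 0 0.3;0.208 0 -0.342 0 0 0 0.3;0.346 0 -0.504 0 0 0 0.3;0.501 0 -0.65 0 0 0 0.3;0.67 0 -0.779 0 0 0 0.3;0.852 0 -0.89 0 0 0 0.3;1.044 0 -0.981 0 0 0 0.3;1.15 0 -1.02 0 0 0 0.3'; python3 -m crank '0 0 0 0 0 0 0.3';  python3 -c "
from h import *
c=cams.camera('scene')
cv2.imwrite('pics/s3.png',cv2.resize(c['color'][130:230,220:350],None,fx=6,fy=6))"
```

```text
time_s: 5.45
position: [443.8, 65.0, 21.6]
tool_rot: [-0.22, 1.559, 0.22]
contact_force: [0.5, 1.7, 5.0]
opening: 0.565
time_s: 5.55
position: [443.5, 65.0, 21.5]
tool_rot: [-0.22, 1.561, 0.22]
contact_force: [-0.0, 1.0, -2.5]
opening: 0.566
```

View pics/s3.png

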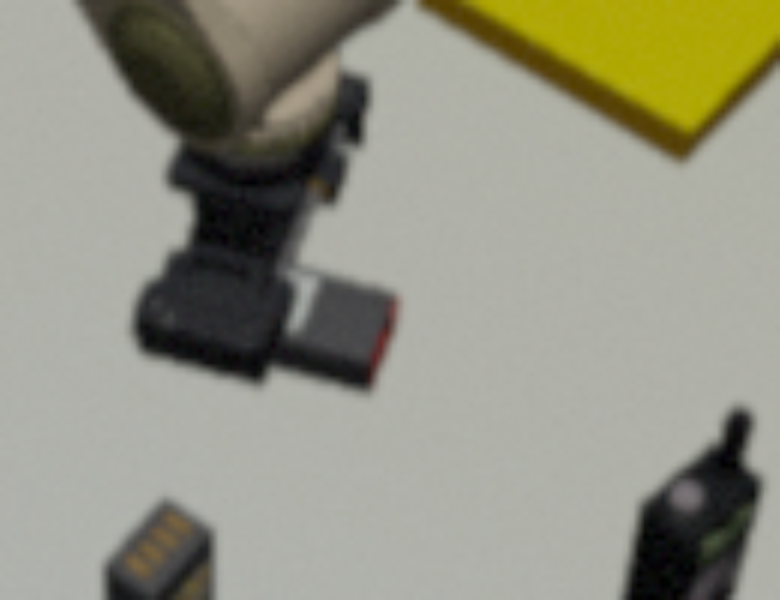

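Pack A is lying down with a red underside at (385,335). Releasing, rising, then going to pack B.

```bash
python3 -m crank '0 0 0 0 0 0 1;0 0 0 0 0 0 1;0 0 0 0 0 0 1;0 0 0 0 0 0 1;-1 0 0 0 0 0 1;-2 0 0 0 0 0 1;-3.2 0 0 0 0 0 1;-3.2 0 0 0 0 0 1'; python3 -c "
from h import *
to([524,-125,150],-.02)"
```

```text
time_s: 6.4
position: [445.9, 64.9, 155.0]
tool_rot: [-0.222, 1.55, 0.218]
contact_force: [0.1, -0.5, -0.8]
opening: 0.996
[0.151, -5.102, 0.56, 0.301, 0.01, 0.003]
```

```bash
python3 -m crank '0.13 -5.1 0.56 0.3 0 0 1;0.13 -5.1 0.56 0.3 0 0 1;0.13 -5.1 0.56 0.3 0 0 1;0.13 -5.1 0.56 0.3 0 0 1;0.13 -5.1 0.56 0.3 0 0 1;0.13 -5.1 0.56 0.3 0 0 1;0.13 -5.1 0.56 0.3 0 0 1'; python3 -c "
from h import *
to([524,-125,73],-.02)
c=cams.camera('scene')
cv2.imwrite('pics/s4.png',cv2.resize(c['color'][130:260,200:350],None,fx=5,fy=4))"
```

```text
time_s: 7.1
position: [521.1, -123.8, 144.3]
tool_rot: [0.016, 1.572, -0.014]
contact_force: [-0.1, 0.3, -0.3]
opening: 1.002
[1.782, -0.031, 0.075, 0.001, -0.001, -0.001]
```

View pics/s4.png

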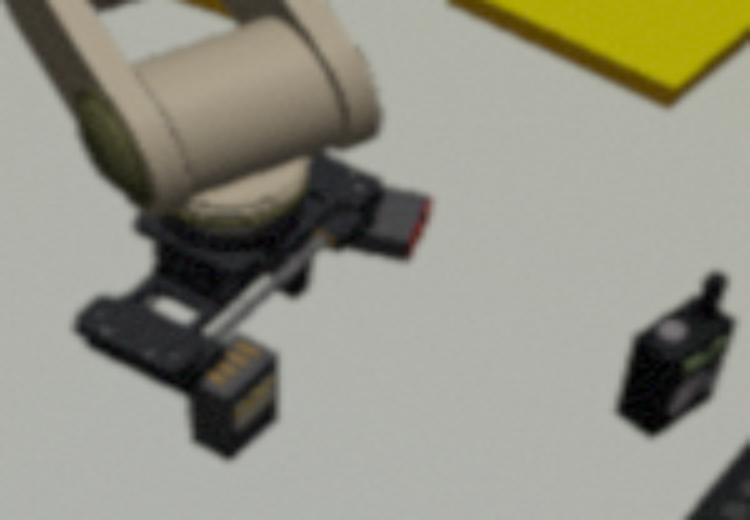

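```bash
python3 -c "
from h import *
c=cams.camera('scene')
s,M=axes();p=s['position']
for y in(-44,0,44):
  q=proj(c,np.array([p+M@[14,y,0]]))[0]; print((q-[200,130])*[5,4])
q=proj(c,box(517,-125,-.02,[32,50,95],0)); print(((q-[200,130])*[5,4]).round())
to([524,-125,73],-.02)
"
```

```text
[190.21969523 379.8678768 ]
[237.76316771 336.21189485]
[283.95547918 293.79659343]
[[188. 442.]
 [182. 375.]
 [238. 396.]
 [235. 327.]
 [231. 464.]
 [227. 398.]
 [280. 417.]
 [280. 349.]]
[1.794, -0.039, 0.07, 0.002, -0.001, -0.0]
```

The projection agrees with the picture: pack corners at (182,375) and (280,349), right fingertip at (190,380). Descending.

```bash
python3 -m crank '0 -0.03 0.07 0 0 0 1;0.8 -0.03 0.07 0 0 0 1;1.5 -0.03 0.07 0 0 0 1;1.79 -0.03 0.07 0 0 0 1;1.79 -0.03 0.07 0 0 0 0.3;1.79 -0.03 0.07 0 0 0 0.3;1.79 -0.03 0.07 0 0 0 0.3;1.79 -0.03 0.07 0 0 0 0.3' 4; python3 -m crank '0 0 0 0 0 0 0.3;0 0 0 0 0 0 0.3;0 0 0 0 0 0 0.3'; python3 -c "
from h import *
arc(517,-125,-.02,ths=(0,6,12,18,24,30,36,42))"
```

```text
time_s: 8.0
position: [525.0, -126.2, 74.3]
tool_rot: [0.015, 1.569, -0.016]
contact_force: [0.0, -0.4, -0.4]
opening: 0.665
time_s: 8.3
position: [524.7, -125.9, 73.7]
tool_rot: [0.016, 1.57, -0.016]
contact_force: [0.3, 1.5, 4.0]
opening: 0.569
[0.016, 0.019, -0.018, 0.0, 0.001, -0.0]
[-0.033, 0.019, -0.225, 0.0, 0.001, -0.0]
[-0.061, 0.019, -0.436, 0.0, 0.001, -0.0]
[-0.066, 0.019, -0.649, 0.0, 0.001, -0.0]
[-0.049, 0.019, -0.861, 0.0, 0.001, -0.0]
[-0.01, 0.019, -1.07, 0.0, 0.001, -0.0]
[0.05, 0.019, -1.274, 0.0, 0.001, -0.0]
[0.132, 0.019, -1.471, 0.0, 0.001, -0.0]
```

```bash
python3 -m crank '-0.045 0 -0.217 0 0 0 0.3;-0.073 0 -0.428 0 0 0 0.3;-0.078 0 -0.64 0 0 0 0.3;-0.06 0 -0.852 0 0 0 0.3;-0.02 0 -1.062 0 0 0 0.3;0.04 0 -1.266 0 0 0 0.3;0.12 0 -1.462 0 0 0 0.3;0.12 0 -1.462 0 0 0 0.3'; python3 -c "
from h import *
c=cams.camera('scene')
cv2.imwrite('pics/s5.png',cv2.resize(c['color'][150:260,190:320],None,fx=6,fy=5))
arc(517,-125,-.02,ths=(42,48,54,60,66,72,78,84,88))"
```

```text
time_s: 9.1
position: [464.8, -124.7, 67.9]
tool_rot: [0.016, 1.573, -0.015]
contact_force: [-0.5, -0.2, -2.0]
opening: 0.567
[-0.005, 0.022, 0.01, -0.0, -0.001, -0.001]
[0.097, 0.022, -0.177, -0.0, -0.001, -0.001]
[0.218, 0.022, -0.352, -0.0, -0.001, -0.001]
[0.356, 0.022, -0.513, -0.0, -0.001, -0.001]
[0.511, 0.022, -0.659, -0.0, -0.001, -0.001]
[0.68, 0.021, -0.788, -0.0, -0.001, -0.001]
[0.862, 0.021, -0.899, -0.0, -0.001, -0.001]
[1.054, 0.021, -0.99, -0.0, -0.001, -0.001]
[1.187, 0.021, -1.04, -0.0, -0.001, -0.001]
```

View pics/s5.png

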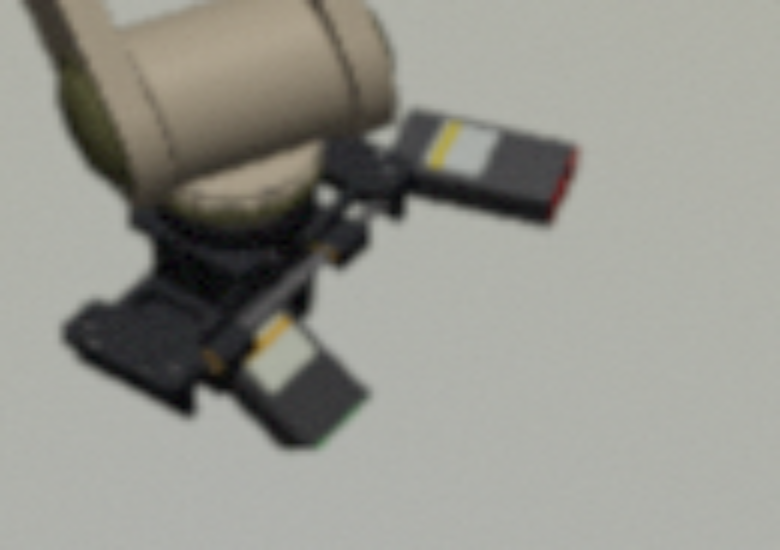

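Pack B is at about 45° with a green edge at (340,430). Pack A lies at (490,165) with the red end showing, clear of the gripper body.

```bash
python3 -m crank '0.092 0 -0.17 0 0 0 0.3;0.213 0 -0.347 0 0 0 0.3;0.351 0 -0.508 0 0 0 0.3;0.506 0 -0.655 0 0 0 0.3;0.675 0 -0.784 0 0 0 0.3;0.857 0 -0.895 0 0 0 0.3;1.049 0 -0.986 0 0 0 0.3;1.16 0 -1.03 0 0 0 0.3';python3 -m crank '0 0 0 0 0 0 0.3;0 0 0 0 0 0 1;0 0 0 0 0 0 1;0 0 0 0 0 0 1;0 0 0 0 0 0 1;-1 0 0 0 0 0 1;-2.1 0 0 0 0 0 1;-3.2 0 0 0 0 0 1'; python3 -m crank '-1 1 -1 0 0 0 1;-2 2 -2 0 0 0 1;-2 3 -3 0 0 0 1;-2 4 -3 0 0 0 1;-2 5 -3 0 0 0 1;-2 6 -3 0 0 0 1;-2 7 -3 0 0 0 1;-2 8 -3 0 0 0 1'
python3 -c "
from h import *
print(robot.state()['position'])
for n in('scene','top'):
  c=cams.camera(n)
  cv2.imwrite('pics/%s6.png'%n,c['color'])
  V=np.linalg.inv(c['view'])
  for q in('pack_red','pack_green','radio'):
    for d in cams.landmark_of(q,n): print(n,q,round(d['p'],2),(V@np.r_[d['xyz'],1])[:3].round())
"
```

```text
time_s: 9.95
position: [424.8, -124.1, 21.6]
tool_rot: [0.016, 1.57, -0.016]
contact_force: [1.1, 1.7, 6.0]
opening: 0.568
time_s: 10.75
position: [424.5, -123.9, 151.7]
tool_rot: [0.016, 1.571, -0.015]
contact_force: [0.6, 0.4, 0.9]
opening: 0.999
time_s: 11.55
position: [310.5, 200.3, 230.4]
tool_rot: [0.015, 1.57, -0.015]
contact_force: [0.9, -0.9, 0.3]
opening: 1.002
[310.50697179 200.32828196 230.38846267]
scene pack_red 0.88 [473.  71.  16.]
scene pack_green 0.67 [ 445. -123.   12.]
scene radio 0.91 [714.  40.   1.]
top pack_red 0.61 [464.  74.  14.]
top pack_green 0.63 [ 451. -122.   16.]
top radio 0.68 [713.  44.   3.]
```

View pics/scene6.png

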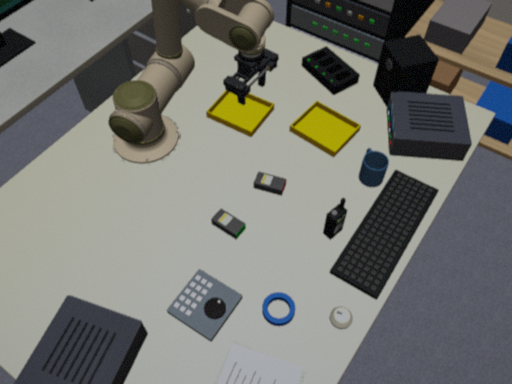

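View pics/top6.png

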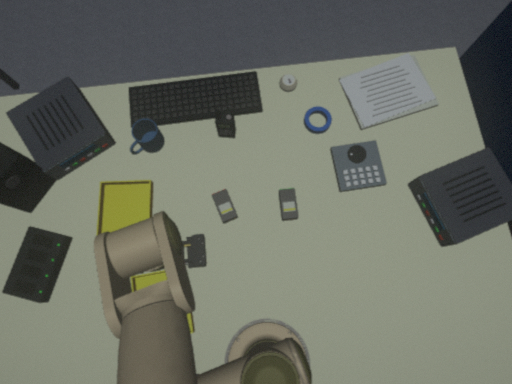

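Run:
```python
from h import *
C={n:cams.camera(n) for n in("scene","top")}
ms=[(n,d["p"],d["mask"]) for n in C for q in("pack_red","pack_green") for d in cams.trace(q,n)]
for P,w in(([468,73,16],.28),([450,-123,16],-.02)):
    out={}
    for n,p,m in ms:
        e=np.linalg.norm(np.argwhere(m)[:,::-1].mean(0)-proj(C[n],np.array([P]))[0])
        if e<15 and n not in out: out[n]=(C[n],m); print(n,p,m.sum(),round(e,1))
    v=list(out.values()); print(np.round(fit(v,P[0],P[1],[95,50,32],yaw0=(w,)),3))
    for a in v: print(np.round(fit([a],P[0],P[1],[95,50,32],yaw0=(w,)),3))
```

```text
scene 0.72 526 0.6
top 0.67 499 1.1
[4.65836e+02 7.30220e+01 2.90000e-01 1.97000e-01]
[4.68169e+02 7.25130e+01 3.01000e-01 9.60000e-02]
[4.63276e+02 7.21710e+01 2.55000e-01 7.10000e-02]
scene 0.91 572 1.1
top 0.85 494 0.7
[ 4.48078e+02 -1.23873e+02 -4.70000e-02  2.24000e-01]
[ 4.48955e+02 -1.24866e+02 -7.60000e-02  1.08000e-01]
[ 4.45731e+02 -1.23316e+02 -1.50000e-02  1.13000e-01]
```

Both packs lie flat: A at (270,183) with red on its far end, B at (228,223) with green, and the radio hasn't moved. Now picking red at (466,73), yaw 0.285.

```bash
python3 -c "
from h import *
to([466,73,110],.285)"
```

```text
[3.003, -3.042, 3.929, -0.306, 0.0, -0.0]
```

```bash
python3 -m crank '3 -3.04 3.93 -0.305 0 0 1;3 -3.04 3.93 -0.305 0 0 1;3 -3.04 3.93 -0.305 0 0 1;3 -3.04 3.93 -0.305 0 0 1;3 -3.04 3.93 -0.305 0 0 1;3 -3.04 3.93 -0.305 0 0 1;3 -3.04 3.93 -0.305 0 0 1;3 -3.04 3.93 -0.305 0 0 1'; python3 -c "
from h import *
to([466,73,19],.285)"
```

```text
time_s: 13.05
position: [465.4, 74.2, 110.7]
tool_rot: [-0.224, 1.559, 0.224]
contact_force: [0.4, 0.6, 0.1]
opening: 1.001
[2.293, -0.032, 0.006, 0.001, 0.0, 0.0]
```

```bash
python3 -m crank '1 -0.03 0 0 0 0 1;1.8 -0.03 0 0 0 0 1;2.28 -0.03 0 0 0 0 1;2.28 -0.03 0 0 0 0 1;2.28 -0.03 0 0 0 0 0.3;2.28 -0.03 0 0 0 0 0.3;2.28 -0.03 0 0 0 0 0.3;2.28 -0.03 0 0 0 0 0.3' 25; python3 -m crank '0 0 0 0 0 0 0.3;0 0 0 0 0 0 0.3;0 0 0 0 0 0 0.3;-0.5 0 0 0 0 0 0.3;-1.2 0 0 0 0 0 0.3;-2.2 0 0 0 0 0 0.3;-2.5 0 0 0 0 0 0.3'; python3 -c "
from h import *
c=cams.camera('scene')
cv2.imwrite('pics/s7.png',cv2.resize(c['color'][100:240,200:370],None,fx=4,fy=4))
to([487.5,380,100],-.09)"
```

```text
time_s: 13.85
position: [466.7, 72.4, 19.7]
tool_rot: [-0.224, 1.558, 0.224]
contact_force: [0.0, 0.2, -0.0]
opening: 0.662
time_s: 14.55
position: [467.2, 72.4, 121.7]
tool_rot: [-0.225, 1.555, 0.223]
contact_force: [0.3, 0.0, -3.0]
opening: 0.566
[0.55, 7.239, 2.645, 0.375, 0.005, 0.001]
```

View pics/s7.png

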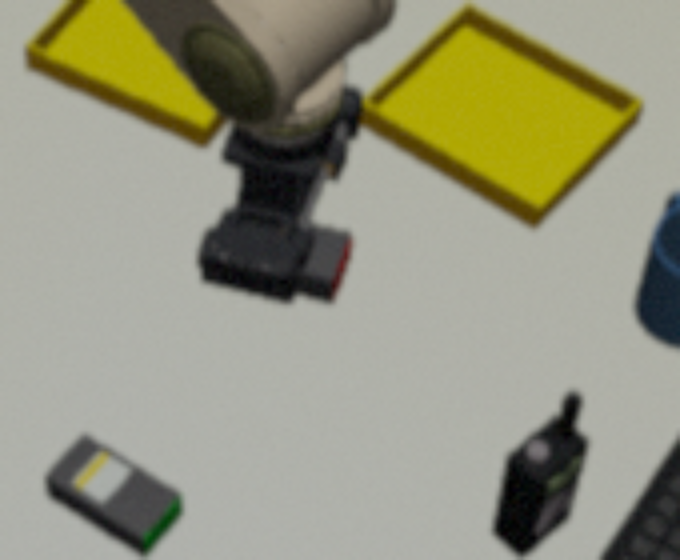

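The red pack is held level at (280,260) with the red end clearly visible. The green pack lies at (115,495) with its green end visible. Carrying the red one to the left tray.

```bash
python3 -m crank '0.4 7.24 2.65 0.375 0 0 0.3;0.4 7.24 2.65 0.375 0 0 0.3;0.4 7.24 2.65 0.375 0 0 0.3;0.4 7.24 2.65 0.375 0 0 0.3;0.4 7.24 2.65 0.375 0 0 0.3;0.4 7.24 2.65 0.375 0 0 0.3;0.4 7.24 2.65 0.375 0 0 0.3;0.4 7.24 2.65 0.375 0 0 0.3';python3 -m crank '0 0 0 0 0 0 0.3;0 0 0 0 0 0 0.3'; python3 -c "
from h import *
c=cams.camera('scene')
cv2.imwrite('pics/s8.png',cv2.resize(c['color'][60:180,220:400],None,fx=4,fy=4))
to([487.5,380,24],-.09)"
```

```text
time_s: 15.4
position: [485.5, 382.6, 100.8]
tool_rot: [0.067, 1.572, -0.068]
contact_force: [0.4, -0.1, -3.0]
opening: 0.562
time_s: 15.6
position: [486.5, 378.9, 102.3]
tool_rot: [0.071, 1.571, -0.072]
contact_force: [-0.1, 0.0, -2.2]
opening: 0.567
[1.964, 0.032, 0.019, -0.001, -0.001, 0.001]
```

View pics/s8.png

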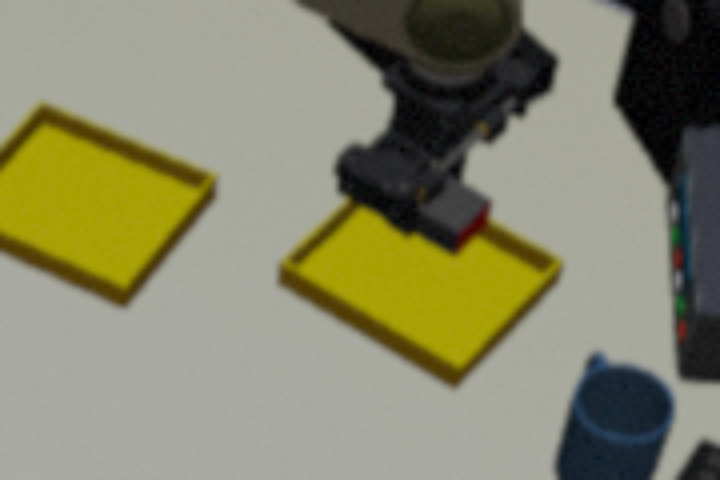

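The pack is held level over the left tray at (455,215). Lowering it.

```bash
python3 -m crank '0.8 0.03 0.02 0 0 0 0.3;1.3 0.03 0.02 0 0 0 0.3;1.65 0.03 0.02 0 0 0 0.3;1.85 0.03 0.02 0 0 0 0.3;1.93 0.03 0.02 0 0 0 0.3;1.93 0.03 0.02 0 0 0 0.3;1.93 0.03 0.02 0 0 0 0.3'; python3 -m crank '0.02 0 0 0 0 0 0.3;0.02 0 0 0 0 0 0.7;0.02 0 0 0 0 0 0.7;0.02 0 0 0 0 0 0.75;0.02 0 0 0 0 0 0.75;-1 0 0 0 0 0 0.75;-2 0 0 0 0 0 0.75;-3 0 0 0 0 0 0.75'; python3 -m crank '-1 0 -1 0 0 0 0.8;-2 0 -2 0 0 0 0.8;-2.5 0 -3 0 0 0 0.8;-2.5 0 -4 0 0 0 0.8;-2.5 0 -4 0 0 0 0.8'; python3 -c "
from h import *
c=cams.camera('top');cv2.imwrite('pics/t9.png',c['color'])
c=cams.camera('scene')
cv2.imwrite('pics/s9.png',c['color'])
cv2.imwrite('pics/s9z.png',cv2.resize(c['color'][80:180,260:400],None,fx=5,fy=5))
V=np.linalg.inv(c['view'])
for q in('pack_red','pack_green','radio','tray'):
    for d in cams.landmark_of(q,'scene'): print(q,round(d['p'],2),(V@np.r_[d['xyz'],1])[:3].round())
"
```

```text
time_s: 16.35
position: [487.9, 381.4, 26.5]
tool_rot: [0.071, 1.568, -0.07]
contact_force: [0.2, -0.4, -3.0]
opening: 0.564
time_s: 17.15
position: [487.3, 381.1, 147.2]
tool_rot: [0.07, 1.57, -0.071]
contact_force: [0.7, -0.4, -0.1]
opening: 0.75
time_s: 17.65
position: [323.9, 395.9, 247.5]
tool_rot: [0.069, 1.569, -0.066]
contact_force: [0.7, -0.4, 0.6]
opening: 0.801
pack_red 0.24 [490. 382.   2.]
pack_green 0.93 [ 446. -122.   13.]
radio 0.58 [713.  39.   1.]
tray 0.76 [488. 381.  -0.]
tray 0.73 [200. 283.   1.]
```

View pics/s9.png

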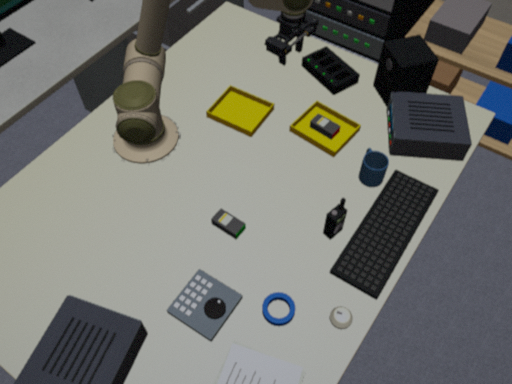

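View pics/s9z.png

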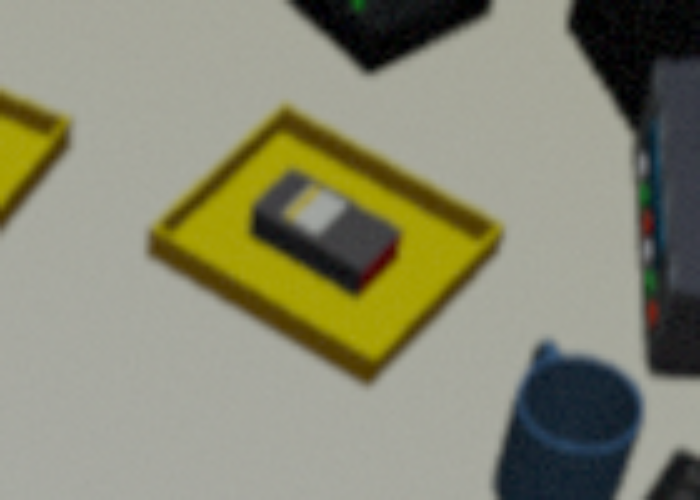

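The red pack lies flat in the middle of the left tray at (325,125). The green pack lies on the desk at (228,223), the radio stands at (336,218), and the arm is clear.

```bash
python3 -c "
from plant import workorder
print(workorder.sign_off())"
```

```text
the job is handed in; nothing more can be done
None
```

The job is done and handed in. I tipped both packs onto their sides towards the robot with a light 4 N grip. The stickers then showed in the room camera: the pack on the robot's left was red and the other was green. I carried the red pack to the far-left tray and lowered it to the floor near the middle.

**Last checks:** the room camera shows the red pack lying flat inside the tray and the green pack lying where I turned it over. The radio is standing, with its base unmoved to within about 2 mm of the first room-camera reading. The arm was clear of everything at about 18 s. Forces read at the end of each move never exceeded about 7 N.

**One weak reading:** the network placed the red pack in the tray at (490, 382) but with low confidence (0.24), and its height was off (2 mm, where about 20 mm is expected). I judged the placing from the picture, which is clear.

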